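# Feed a vial rack past the spring gate of a rack reader

### The job

Load the rack of vials into the reader: with one fingertip push the chute's spring gate open by its long lip and keep it held open while you push the rack along the chute, past the gate and fully home against the end stop; then take the hand away so that the gate springs shut behind the rack. The gate must not bump or rub on the rack, and the rack is only pushed, never lifted or tipped. Leave the bottle, jar, mortar and spatula beside the chute alone.

Things in the scene. Friction and masses are not known exactly. Their poses are not given: they have to be found in the camera images.
- chute: Fixed white steel loading chute of a rack reader, open above. Origin on the bench, on the lane's middle line, where the gate's tongue begins; x points along the lane the way the rack must go, y across it to the hinge side. In this frame (mm): floor x -175 to 155, top at z 4; lane between two low kerbs (inner faces y -34 and 34, 3 thick, tops z 14); then on the hinge side a gutter, y 37 to 62.
- stop (a point): Middle of the chute's end stop face, at chute x 155, z 26 mm; the plate is 72 wide, its top at z 48. The white reader housing (120 long, 150 wide, 98 high) begins 5 mm behind the face. Rack home: rack origin at chute x 105, its rear face at x 55.
- gate_hinge (a point): Point on the gate's hinge line, fixed, at chute x 0, y 66, z 12 mm; the line runs along the chute's x. The hinge foot under it is y 62 to 78, top z 8. The gate is one slippery bare steel sheet 2.5 mm thick: a long narrow lip with one wide tongue. Shut, it leans over the lane, its free edge towards -y, 35 degrees above level. A spring shuts it within a second of being let go.
- gate (a joint): Gate angle, rad. 0: shut. It grows as the free edge is pushed outwards (+y), which takes 1 to 4 N at the lip; at 0.96 the sheet stands upright in the plane y 66 mm; 1.15 is the outer stop. From 0.7 on the tongue clears the rack, from 0.85 a finger can slide past it. A finger in the lane behind the rack, tip above the kerbs and below the lip's edge, opens it by moving to +y over the gutter.
- gate_lip (a point): On the free edge of the gate's lip, at chute x -60 mm; moves with the gate. The lip is 34 mm from hinge to edge and runs from chute x -168 to 78 mm, so a finger can slide along it all the way to the rack's home. Shut, the edge is at y 38, z 32 mm and does not bar the lane; upright its top is at z 46.
- gate_tongue (a point): Middle of the free edge of the gate's tongue; moves with the gate. The tongue runs from chute x 0 to 40 mm, out to 64 mm from the hinge, and is stepped back 6 mm from the lip's face, away from the finger. Shut, it bars the lane (edge at y 17, z 54 mm); upright its top is at z 76.
- rack: Loose white plastic rack with six capped amber vials fast in it (2 rows of 3), 0.35 to 0.55 kg, on the chute's floor between the kerbs, before the gate. 100 long (x, along the lane, pointing the way it must go), 64 wide (y), end plates 52 high, vial caps to 66. Origin at the centre of its underside; its flat rear face is 50 mm behind it. It slides with 2 to 4 N.
- bottle: Bystander: amber bottle with black cap, 54 diameter, 95 high, standing on the bench before the chute's loading end. Origin at the centre of its underside.
- jar: Bystander: small glass jar with black cap, 48 diameter, 55 high, on the bench beside the chute, on the side away from the hinge. Origin at the centre of its underside.
- mortar: Bystander: white porcelain mortar bowl, 100 diameter, 50 high, on the bench beside the chute, on the side away from the hinge. Origin at the centre of its underside.
- spatula: Bystander: slim steel laboratory spatula, 161 long, 16 wide, 6 high, lying flat on the bench on the hinge side of the chute. Origin near the middle of its underside.

How it is judged:
By the outcome, as a careful person would: the job done as asked, in the order asked, and still so for the second after the job is handed in, with the robot touching nothing.
It also fails if it takes over 40 s, if anything falls off the work surface, if the arm or the gripper's body presses on something with over 40 N, if the wrist force passes 120 N, or if a joint passes its speed limit or range.

### The arm

A 7-joint arm with a two-finger parallel gripper is mounted at the origin on the work surface. World frame = base frame: x ahead of the robot, y to its left, z up, the work surface at z = 0. Lengths are in m, angles in rad, forces in N, time in s.
With the tool pointing down it reaches from about 0.425 to 1.025 m from the base axis. Payload 9.4 kg.
Tool frame: the origin (TCP) lies midway between the tips of the shut fingers; the grasp point (between the pads) lies 19 mm behind it; z points along the fingers, y is the direction in which the jaws open and shut (so a half turn about z gives the same grasp; the last joint's range is limited). The gripper opens to 93 mm and grips with 3 to 60 N. Pads are 15 mm wide; open, the fingers measure 128 mm over their backs; the gripper's body (75 mm by 188 mm) begins 65 mm behind the grasp point.
Start: joints at [1.239, 0.599, -0.003, 1.599, 0.002, 0.943, -0.08], TCP at [0.183, -0.702, 0.219] pointing down, gripper open.
Joint ranges: [-2.57, 2.57], [-0.35, 1.97], [-1.29, 1.29], [0.11, 2.56], [-1.05, 4.19], [0.11, 1.86], [-2.63, 2.63]. Speed limits (rad/s): [2.22, 2.22, 3.01, 3.01, 3.14, 3.14, 3.14].

### API

Orientations are given as a unit quaternion [x, y, z, w].
In Python, from cell import telemetry, imaging, env gives the robot as it stands. The module is installed in compiled form; this text tells all that it offers.
- The arm moves only by the tool servo_tool, never from a script. Its argument "targets" is a list of rows, each a list of 5 numbers: the shift along the tool's x, y, z in m, then the turn about the tool's z in degrees, then the opening, from 0 (shut) to 1 (fully open). In form: [[tx, ty, tz, spin, claw], ...]. A call has exactly 5 rows; each row is the pose to reach, as a shift and turn from the pose measured when the call began, along the tool's axes at that moment; what a row does not reach only later rows make up. A row lasts 1/12 s, in which the tool goes at most 41.7 mm and 7.16 degrees, less where a joint would pass 70% of its speed; a pose out of reach is approached as far as the arm can. A call with a gripper value outside its range is refused whole. The fingers move at their own pace and stop on an object; "squeeze" is the grip in N (left out, the last holds). Time passes only in rows, so rows that repeat a pose let the fingers close, or fill a call up. It gives the time, the measured TCP pose, the force and the opening at its end, in the units of the state.
- telemetry.read_state(): the state, without advancing time (a new reading comes with each control period).
- imaging.capture(name): name is "scene" or "top" or "wrist"; returns a dict with "color" (384x512x3 uint8, blue, green, red), "z_map" (384x512 float32, m along the optical axis (not along the pixel's ray), 0 where there is no reading), "K" (3x3 intrinsics, pixels), "distortion" ([k1, k2, p1, p2, k3] as OpenCV has them; the pictures are not rectified), "R" (3x3) and "t" (3): a world point X has camera coordinates R X + t. Camera axes: x right, y down, z forward; pixel columns grow to the right and rows downward; lengths in m; the calibration is good to about 2 mm. A picture is of the moment at which its call begins.
- env.hand_in(): hands the job in, once; it reports no verdict.
The state is a dict: "time_s": time; "joint_pos": joint angles; "qvel": joint speeds; "tau": joint torques, N m; "tool_pos": TCP position; "eef_rot": TCP orientation; "ft_force": force on the tool from outside, world axes, zero at the start; "torque": the same for the moment, N m; "width": opening from 0.0 (shut) to 1.0 (fully open).
Only numpy, scipy, OpenCV 4.12 (cv2) and the standard library are available. Lean on these libraries where they do the work, as an engineer would, in place of code of your own. Each camera call takes 0.05 s, during which the arm holds its last target.

## Working session

There is one attempt and no reset: what is moved stays moved. The work goes in short steps, Python scripts to look and compute and a tool call to move; the robot and the scene stay as the last step left them, time stands still between calls to the robot, and variables do not carry over. Pictures are saved under pics/ and viewed, and the job is handed in when it is done.

Besides the shell and the picture viewer there is one more tool, called after "Request:" as name(argument=value, ...), one argument or row to a line, values as JSON. servo_tool: Moves the arm, as the interface text tells. Its arguments: {"type":"object","properties":{"targets":{"type":"array"},"squeeze":{"type":"number"}},"required":["targets"]}

```bash
mkdir -p pics; ls
python3 - <<'E'
from cell import telemetry, imaging
import cv2,numpy as np
s=telemetry.read_state()
for k,v in s.items(): print(k,np.round(v,4))
for n in ["scene","top"]:
    c=imaging.capture(n); cv2.imwrite(f"pics/{n}0.png",c["color"]); np.savez(f"{n}0.npz",**c)
    print(n,c["K"],c["distortion"],c["R"],c["t"])
E
```

```text
pics
time_s 0.0
joint_pos [ 1.2393  0.6001 -0.0026  1.6001  0.0018  0.9429 -0.0798]
qvel [ 0.0005  0.0007  0.0015  0.0004  0.0002  0.0004 -0.0008]
tau [-9.00000e-04 -7.65083e+01  1.49690e+00 -2.52352e+01 -5.25000e-02
  1.72000e-02  2.00000e-04]
tool_pos [ 0.1826 -0.7011  0.2177]
eef_rot [ 9.919e-01  1.271e-01 -2.000e-04 -8.000e-04]
ft_force [-0.4829 -1.1163  0.6545]
torque [-0.0037  0.0371 -0.0132]
width 1.0027
scene [[375.36928395   0.         248.67507737]
 [  0.         375.36928395 183.32881376]
 [  0.           0.           1.        ]] [-0.01942751  0.          0.          0.          0.        ] [[ 0.74447686  0.66758275  0.00935226]
 [ 0.57218697 -0.63074992 -0.52417231]
 [-0.34402946  0.3955854  -0.85156088]] [-0.393451   -0.29392566  0.93088006]
top [[423.69356049   0.         257.30435057]
 [  0.         423.69356049 190.6921055 ]
 [  0.           0.           1.        ]] [-0.08210919  0.          0.          0.          0.        ] [[-2.55947514e-02 -9.99662489e-01 -4.45159264e-03]
 [-9.82654314e-01  2.59769544e-02 -1.83618349e-01]
 [ 1.83672014e-01 -3.25289275e-04 -9.82987531e-01]] [-0.01695382  0.56878043  0.70412012]
```

View pics/scene0.png

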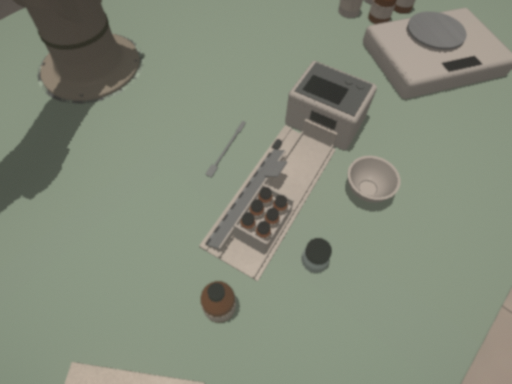

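View pics/top0.png

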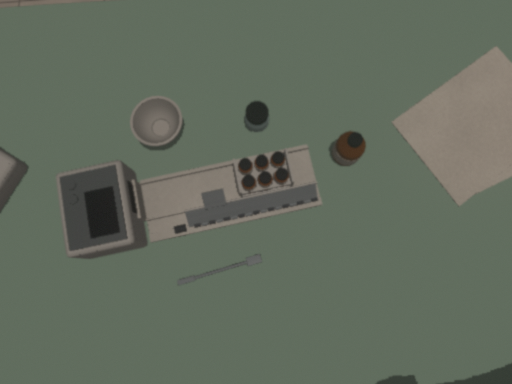

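```bash
cat > h.py <<'E'
import numpy as np,cv2
def load(n): return dict(np.load(n))
def proj(c,X):
    X=np.atleast_2d(X).astype(float)
    r,_=cv2.Rodrigues(c["R"]); p,_=cv2.projectPoints(X,r,c["t"],c["K"],c["distortion"]); return p[:,0]
def unproj_z(c,uv,z):
    uv=np.atleast_2d(uv).astype(float)
    n=cv2.undistortPoints(uv[:,None],c["K"],c["distortion"])[:,0]
    d=np.c_[n,np.ones(len(n))]@c["R"]; o=-c["R"].T@c["t"]
    return o+d*((z-o[2])/d[:,2])[:,None]
def cloud(c):
    h,w=c["z_map"].shape
    u,v=np.meshgrid(np.arange(w),np.arange(h))
    n=cv2.undistortPoints(np.c_[u.ravel(),v.ravel()].astype(float)[:,None],c["K"],c["distortion"])[:,0]
    P=np.c_[n,np.ones(len(n))]*c["z_map"].ravel()[:,None]
    return ((P-c["t"])@c["R"]).reshape(h,w,3)
E
python3 - <<'E'
from h import *
c=load("top0.npz"); im=c["color"]
a=im[140:250,50:330]; a=cv2.convertScaleAbs(a,alpha=1.5); a=cv2.resize(a,(784,308),interpolation=cv2.INTER_CUBIC)
P=cloud(c); z=P[...,2]
b=cv2.applyColorMap(np.clip(z*255/0.11,0,255).astype(np.uint8),cv2.COLORMAP_JET)[140:250,50:330]
b=cv2.resize(b,(784,308),interpolation=cv2.INTER_NEAREST)
cv2.imwrite("pics/t1.png",np.vstack([a,b])[:600])
E
```

```text
(no output)
```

View pics/t1.png

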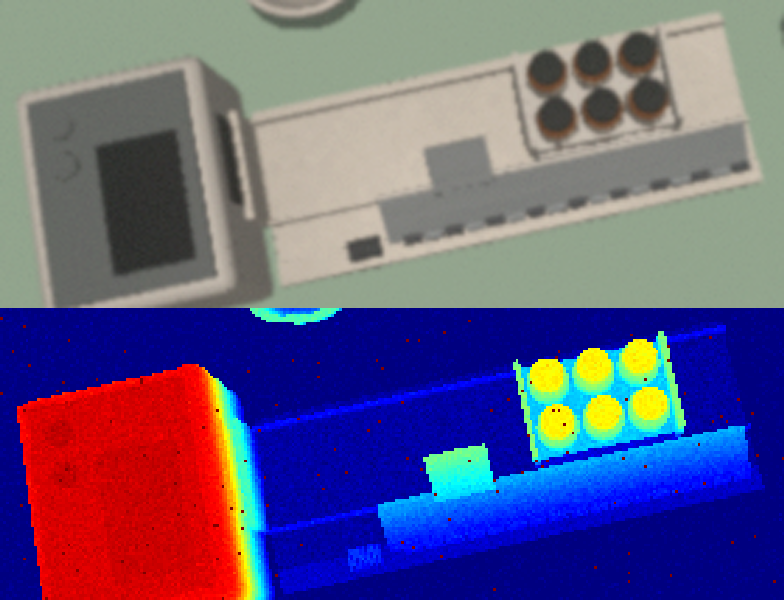

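```bash
cat > fit.py <<'E'
from h import *
from scipy.optimize import minimize
def chute_fit(c):
    P=cloud(c)[c["z_map"]>0]
    def loc(p):
        ca,sa=np.cos(p[2]),np.sin(p[2]); d=P[:,:2]-p[:2]
        return np.c_[d@[ca,sa],d@[-sa,ca]]*1e3
    def cost(p):
        q=loc(p); x,y=q.T; z=(P[:,2]-p[3])*1e3
        m=np.zeros(len(x))
        fl=(x>-175)&(x<155)&(y>-37)&(y<78); m[fl&(y<62)]=4
        k=(x>-175)&(x<155)&(abs(y)>34)&(abs(y)<37); m[k]=14
        lip=(x>-168)&(x<78)&(y>38)&(y<66); m[lip]=12+(66-y[lip])*np.tan(np.radians(35))+1.5
        use=(x>-200)&(x<130)&(y>-55)&(y<66)&~((y>36)&(y<38)&(x<78))&~((x>-150)&(x<60)&(y<37)&(y>-37))
        use&=~((x>78)&(y>50))
        r=z[use]-m[use]
        return np.minimum(abs(r),5).mean()
    a=unproj_z(c,[[50+740/2.8,140+120/2.8],[50+255/2.8,140+110/2.8],[50+745/2.8,140+125/2.8]],0.02)
    d=-(a[0]-a[1]); yaw=np.arctan2(d[1],d[0]); print("init",a,yaw)
    best=None
    for yaw0 in [np.radians(v) for v in range(80,116,3)]:
      for x0 in np.arange(0.45,0.75,0.02):
        pass
    return cost,loc,P
E
python3 - <<'E'
from h import *
c=load("top0.npz")
f=lambda u,v:[50+u/2.8,140+v/2.8]
# far kerb: right end, left end (x=-175 and x~155)
print(unproj_z(c,[f(722,15),f(255,120)],0.014))
print(unproj_z(c,[f(745,123),f(382,200)],0.032), "lip edge ends x-168,78")
E
```

```text
[[ 0.66133031 -0.13106029  0.014     ]
 [ 0.59633668  0.18859111  0.014     ]]
[[ 0.58181565 -0.14033724  0.032     ]
 [ 0.53693618  0.0985342   0.032     ]] lip edge ends x-168,78
```

```bash
sed -i '/a=unproj_z/,/        pass/d' fit.py
python3 - <<'E'
from fit import *
for n in ["top0.npz","scene0.npz"]:
    c=load(n); cost,loc,P=chute_fit(c)
    p0=np.array([.588,.0318,np.radians(100.6),0.])
    for s in (0.01,0.004,0.002):
        sim=np.array([p0]+[p0+s*e for e in np.diag([1,1,2,.5])])
        r=minimize(cost,p0,method="Nelder-Mead",options=dict(initial_simplex=sim,xatol=1e-5,fatol=1e-5,maxiter=600)); p0=r.x
    print(n,np.round(p0[:2],4),np.degrees(p0[2]),p0[3],r.fun)
    # rack fit: points in lane with z>0.03
    q=loc(p0); z=(P[:,2]-p0[3])*1e3
    m=(q[:,0]>-180)&(q[:,0]<120)&(abs(q[:,1])<37)&(z>35)&~((q[:,0]>-2)&(q[:,0]<44)&(q[:,1]>12))
    b=q[m&(z<58)&(z>45)]; print("plates x",np.percentile(b[:,0],[0.5,3,97,99.5]),np.percentile(b[:,1],[1,99]))
    (cx,cy),sz,an=cv2.minAreaRect(q[m].astype(np.float32)); print(cx,cy,sz,an)
    t=q[(abs(z-54)<6)&(q[:,0]>-20)&(q[:,0]<60)&(q[:,1]>14)&(q[:,1]<30)]; print("tongue x",np.percentile(t[:,0],[2,98]))
    l=q[(z>20)&(z<34)&(q[:,1]>38)&(q[:,1]<50)]; print("lip x",np.percentile(l[:,0],[1,99]))
E
```

```text
top0.npz [0.5918 0.033 ] 101.05541552474008 1.300094373711892e-05 1.368648194564097
plates x [-127.61109829 -126.76707533  -28.45789884  -27.76989445] [-28.52478941  32.52639151]
-77.61558532714844 1.0485343933105469 (64.42842864990234, 100.21057891845703) 89.25038146972656
tongue x [ 1.63395719 39.95921233]
lip x [-165.32743822  160.02010113]
scene0.npz [0.5894 0.0317] 101.15794914668886 0.0007267964307085396 1.3591653214096748
plates x [-128.64728875 -128.15400337  -29.17067236  -27.85401249] [-30.49401901  30.83694443]
-77.92329406738281 1.5181045532226562 (67.1031265258789, 101.86477661132812) 88.40930938720703
tongue x [ 0.43130708 39.87096401]
lip x [-166.92913135  608.2517115 ]
```

```bash
cat > go.py <<'E'
import sys,numpy as np
from scipy.spatial.transform import Rotation as R
from cell import telemetry
O=np.array([.5906,.0324]); YAW=np.radians(101.1)
C=np.array([[np.cos(YAW),-np.sin(YAW)],[np.sin(YAW),np.cos(YAW)]])
def rel(cx,cy,z,s=None):
    s=s or telemetry.read_state()
    p=np.array(s["tool_pos"]); Rt=R.from_quat(s["eef_rot"]).as_matrix()
    t=np.r_[O+C@np.array([cx,cy]),z]
    d=Rt.T@(t-p)
    tx=Rt[:,0]; spin=-np.degrees((YAW-np.arctan2(tx[1],tx[0])+np.pi)%(2*np.pi)-np.pi)
    loc=C.T@(p[:2]-O)
    print("now chute mm",np.round(loc*1e3,1),"z",round(p[2]*1e3,1),"tilt",np.round(np.degrees(np.arccos(-Rt[2,2])),2),"w",s["width"],"F(chute)",np.round(np.r_[C.T@np.array(s["ft_force"])[:2],s["ft_force"][2]],2),"t",s["time_s"])
    print("delta tool mm",np.round(d*1e3,1),"spin",round(spin,2))
if __name__=="__main__": rel(*[float(a)/1e3 for a in sys.argv[1:4]])
E
python3 go.py -146 -4 150
python3 - <<'E'
from h import *
from go import C,O
c=load("top0.npz")
w=unproj_z(c,[[350,145]],0.09)[0]; print("bottle chute",C.T@(w[:2]-O))
E
```

```text
now chute mm [-641.3  541.5] z 217.8 tilt 0.08 w 1.000632476264739 F(chute) [-0.36 -0.14 -0.69] t 0.1
delta tool mm [ 574.8 -460.9   68.4] spin -86.49
bottle chute [-0.23207828 -0.00244199]
```

Request:
servo_tool(
  targets=[
    [0.029,-0.023,0,-6,0.4],
    [0.058,-0.046,0,-12,0.4],
    [0.087,-0.069,0,-18,0.4],
    [0.116,-0.092,0,-24,0.4],
    [0.145,-0.115,0,-30,0.4],
  ],
)

```text
time_s: 0.52
tool_pos: [0.2946, -0.5517, 0.2177]
eef_rot: [0.924, 0.382, -0.0, -0.001]
ft_force: [0.1, 0.4, -0.1]
width: 0.693
```

```bash
python3 go.py -146 -4 150
```

```text
now chute mm [-516.2  402.9] z 217.7 tilt 0.11 w 0.6929957226587924 F(chute) [ 0.4  -0.14 -0.08] t 0.5167
delta tool mm [544.  -81.2  68.2] spin -56.21
```

Request:
servo_tool(
  targets=[
    [0.036,-0.006,0,-6,0.4],
    [0.072,-0.012,0,-12,0.4],
    [0.108,-0.017,0,-18,0.4],
    [0.144,-0.022,0,-24,0.4],
    [0.18,-0.027,0,-30,0.4],
  ],
)

```text
time_s: 0.93
tool_pos: [0.4036, -0.4039, 0.2178]
eef_rot: [0.792, 0.61, 0.0, -0.001]
ft_force: [0.6, -0.4, -0.1]
width: 0.406
```

```bash
python3 go.py -146 -4 150
```

```text
now chute mm [-392.2  267.5] z 217.8 tilt 0.12 w 0.4059617151995686 F(chute) [-0.51 -0.56 -0.07] t 0.9333
delta tool mm [340.  136.7  68.1] spin -25.92
```

Request:
servo_tool(
  targets=[
    [0.036,0.014,0,-6,0.4],
    [0.072,0.028,0,-12,0.4],
    [0.108,0.042,0,-18,0.4],
    [0.144,0.057,0,-24,0.4],
    [0.18,0.072,0,-26,0.4],
  ],
)

```text
time_s: 1.35
tool_pos: [0.5198, -0.2468, 0.2178]
eef_rot: [0.633, 0.774, 0.0, -0.001]
ft_force: [0.6, -0.3, -0.1]
width: 0.4
```

```bash
python3 go.py -146 -4 150
```

```text
now chute mm [-260.4  123.2] z 217.8 tilt 0.13 w 0.40022094639782085 F(chute) [-0.46 -0.57 -0.12] t 1.35
delta tool mm [113.3 128.1  67.9] spin 0.4
```

Request:
servo_tool(
  targets=[
    [0.03,0.03,0.005,0.4,0.4],
    [0.058,0.064,0.02,0.4,0.4],
    [0.086,0.096,0.04,0.4,0.4],
    [0.113,0.128,0.06,0.4,0.4],
    [0.113,0.128,0.068,0.4,0.4],
  ],
)

```text
time_s: 1.77
tool_pos: [0.6253, -0.1047, 0.1489]
eef_rot: [0.634, 0.774, 0.002, -0.001]
ft_force: [0.6, 1.3, -0.1]
width: 0.4
```

```bash
python3 go.py -146 -4 80
python3 - <<'E'
from cell import imaging
import cv2,numpy as np
for n in ["scene","wrist","top"]:
    c=imaging.capture(n); cv2.imwrite(f"pics/{n}1.png",c["color"]); np.savez(f"{n}1.npz",**c)
a=cv2.imread("pics/wrist1.png"); b=cv2.imread("pics/scene1.png")[120:312,150:406]
cv2.imwrite("pics/w1.png",a); cv2.imwrite("pics/s1.png",cv2.resize(b,(768,576),interpolation=cv2.INTER_CUBIC))
E
```

```text
now chute mm [-141.2   -7.6] z 148.9 tilt 0.26 w 0.3999488790644407 F(chute) [ 1.12 -0.83 -0.09] t 1.7667
delta tool mm [-5.1 -3.7 68.9] spin 0.28
```

View pics/w1.png

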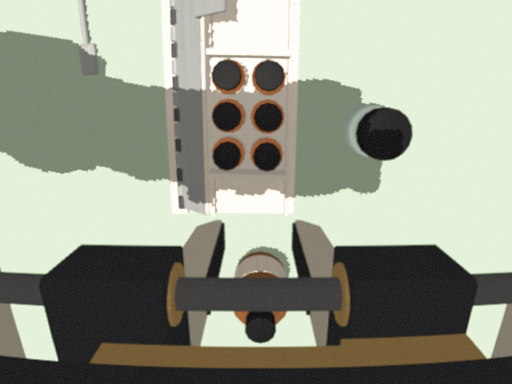

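View pics/s1.png

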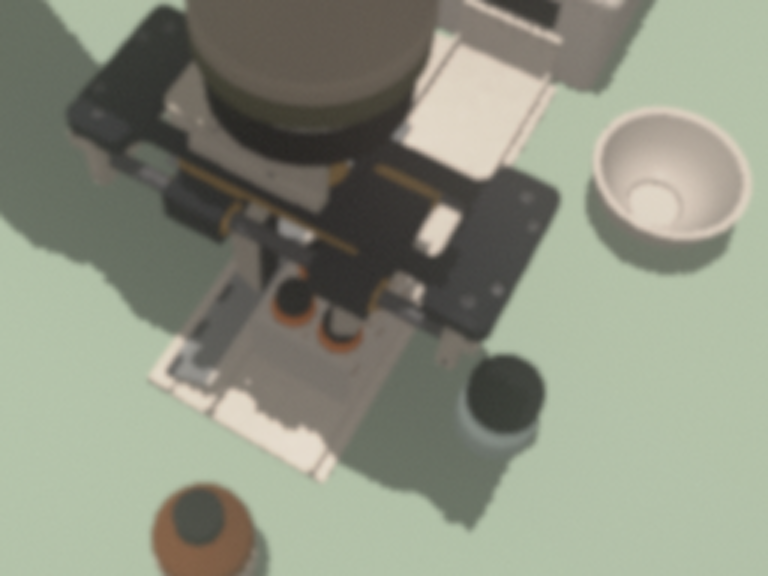

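Run:
```python
from h import *
from go import *
from cell import telemetry
s=telemetry.read_state()
c=load("wrist1.npz"); P=cloud(c)
Rt=R.from_quat(s["eef_rot"]).as_matrix(); T=(P-np.array(s["tool_pos"]))@Rt*1e3
T[c["z_map"]==0]=np.nan
for v in range(222,345,12):
    for (a,b) in [(180,232),(286,340)]:
        q=T[v,a:b]; m=q[:,2]>-70; m&=q[:,2]<5
        if m.any():
            k=q[m]; print(v,np.where(m)[0][[0,-1]]+a,"y",np.round([k[:,1].min(),k[:,1].max()],1),"x",np.round(np.median(k[:,0]),1),"z",np.round([k[:,2].min(),k[:,2].max()],1))
# rack rear & chute check in wrist cam
from fit import *
cost,loc,PP=chute_fit(c)
p0=np.array([.5906,.0324,np.radians(101.1),0.])
q=loc(p0); z=PP[:,2]*1e3
for nm,m in [("rack plates",(abs(q[:,1])<33)&(z>45)&(z<60)&(q[:,0]<0)&(q[:,0]>-131)),("lip",(z>26)&(z<34)&(q[:,1]>34)&(q[:,1]<46)&(q[:,0]<40)&(q[:,0]>-172))]:
    print(nm,np.percentile(q[m],[1,99],axis=0).round(1))
```

```text
222 [207 224] y [-22.8 -14.1] x 13.7 z [-3.7  1.7]
222 [292 309] y [23.3 31.8] x 13.9 z [-3.7  1.8]
234 [191 224] y [-28.6 -13.9] x 13.5 z [-19.5  -1.6]
234 [292 325] y [22.8 37.6] x 13.7 z [-19.4  -1.9]
246 [183 225] y [-29.4 -13.7] x 13.3 z [-32.9  -0.8]
246 [291 333] y [23.  38.4] x 13.5 z [-33.2  -0. ]
258 [183 223] y [-26.8 -13.9] x 13.3 z [-44.6 -10.1]
258 [293 333] y [22.9 35.9] x 13.3 z [-44.6 -11.8]
270 [184 220] y [-24.2 -13.8] x 12.8 z [-53.8 -24.4]
270 [296 332] y [22.8 33. ] x 13.2 z [-54.1 -23.5]
318 [200 206] y [-16.  -15.8] x -1.1 z [-69.4 -57.9]
318 [310 315] y [24.2 24.7] x 0.2 z [-68.8 -58.4]
330 [202 203] y [-15.7 -15.4] x -3.0 z [-69.3 -66. ]
330 [313 315] y [24.4 24.5] x -2.3 z [-69.8 -67.1]
rack plates [[-127.9  -30.1]
 [  -0.8   31. ]]
lip [[-166.1   36.1]
 [  -0.9   45.9]]
```

```bash
python3 go.py -146 -4 80
python3 - <<'E'
from h import *
from go import *
from cell import telemetry,imaging
s=telemetry.read_state()
c=imaging.capture("wrist"); np.savez("wrist2.npz",**c); P=cloud(c)
Rt=R.from_quat(s["eef_rot"]).as_matrix(); T=(P-np.array(s["tool_pos"]))@Rt*1e3
m=(T[...,2]>-75)&(T[...,2]<6)&(c["z_map"]>0)&(abs(T[...,1])<45)&(abs(T[...,0])<40)
q=T[m]
for z in range(-75,6,6):
    k=q[(q[:,2]>=z)&(q[:,2]<z+6)]
    if len(k)>5: 
        a=k[k[:,1]<3];b=k[k[:,1]>3]
        print(z,*[np.round(np.r_[np.percentile(g[:,0],[2,98]),np.percentile(g[:,1],[2,98])],1) for g in (a,b) if len(g)>3])
from fit import *
cost,loc,PP=chute_fit(c)
q=loc(np.array([.5906,.0324,np.radians(101.1),0.])); z=PP[:,2]*1e3
for nm,m in [("rack plates",(abs(q[:,1])<33)&(z>45)&(z<60)&(q[:,0]<0)&(q[:,0]>-133)),("lip",(z>26)&(z<34)&(q[:,1]>34)&(q[:,1]<46)&(q[:,0]<40)&(q[:,0]>-172))]:
    print(nm,np.percentile(q[m],[1,99],axis=0).round(1))
E
```

```text
now chute mm [-144.5   -3.9] z 148.3 tilt 0.3 w 0.4016240702921587 F(chute) [ 0.55  0.68 -0.73] t 1.9167
delta tool mm [-1.8  0.4 68.3] spin 0.18
-75 [ -9.9   2.8 -19.3 -18.7] [-9.7  3.2 20.8 21.3]
-69 [ -9.2  -0.8 -19.3 -18.8] [-10.   -0.6  20.9  21.4]
-63 [ -9.4   9.4 -26.3 -17.8] [-9.1  9.3 19.9 28.6]
-57 [  5.2   9.1 -27.9 -17.4] [ 5.6  9.2 19.6 30. ]
-51 [  2.    9.3 -29.4 -17.4] [ 2.   9.3 19.5 31.5]
-45 [ -1.1   9.3 -31.  -17.3] [-0.7  9.3 19.5 33.2]
-39 [ -5.2   9.2 -31.9 -17.3] [-5.   9.3 19.5 34.5]
-33 [ -6.2   9.3 -32.1 -17.3] [-5.5  9.4 19.5 34.3]
-27 [ -6.9   9.3 -31.6 -17.3] [-7.2  9.3 19.4 33.9]
-21 [ -5.9   9.2 -31.3 -17.2] [-6.   9.4 19.4 33.4]
-15 [ -6.2   9.5 -30.8 -17.2] [-6.5  9.3 19.4 32.8]
-9 [ -6.4   9.3 -28.2 -17.2] [-6.3  9.4 19.4 31.1]
-3 [ -7.5   9.2 -24.7 -17.2] [-7.3  9.3 19.4 25.5]
rack plates [[-127.8  -30.1]
 [  -0.7   30.8]]
lip [[-165.8   36.1]
 [  -0.6   45.9]]
```

Request:
servo_tool(
  targets=[
    [-0.002,0.0,0.02,0,0.47],
    [-0.002,0.0,0.05,0,0.47],
    [-0.002,0.0,0.08,0,0.47],
    [-0.002,0.0,0.095,0,0.47],
    [-0.002,0.0,0.095,0,0.47],
  ],
)

```text
time_s: 2.38
tool_pos: [0.6196, -0.1144, 0.0519]
eef_rot: [0.636, 0.772, -0.002, -0.003]
ft_force: [0.6, -0.3, 0.2]
width: 0.467
```

```bash
python3 go.py -147 -4 20
```

```text
now chute mm [-149.6   -0.2] z 51.9 tilt 0.46 w 0.4671086602332219 F(chute) [-0.36 -0.52  0.15] t 2.3833
delta tool mm [ 2.5  4.1 31.9] spin -0.09
```

Request:
servo_tool(
  targets=[
    [0.002,0.004,0.0,0,0.47],
    [0.002,0.004,0.01,0,0.47],
    [0.002,0.004,0.02,0,0.47],
    [0.002,0.004,0.031,0,0.47],
    [0.002,0.004,0.031,0,0.47],
  ],
)

```text
time_s: 2.8
tool_pos: [0.6219, -0.1118, 0.0192]
eef_rot: [0.636, 0.772, -0.003, -0.004]
ft_force: [-1.1, 0.2, -0.4]
width: 0.474
```

```bash
python3 go.py -147 29 20;  python3 - <<'E'
from cell import imaging
import cv2,numpy as np
c=imaging.capture("scene")
b=c["color"][140:290,150:350]
cv2.imwrite("pics/s2.png",cv2.resize(b,(800,600),interpolation=cv2.INTER_CUBIC))
c=imaging.capture("wrist"); cv2.imwrite("pics/w2.png",c["color"])
E
```

```text
now chute mm [-147.5   -3. ] z 19.2 tilt 0.57 w 0.4739236949115876 F(chute) [ 0.39  1.02 -0.39] t 2.8
delta tool mm [  0.5 -32.   -0.5] spin -0.09
```

View pics/s2.png

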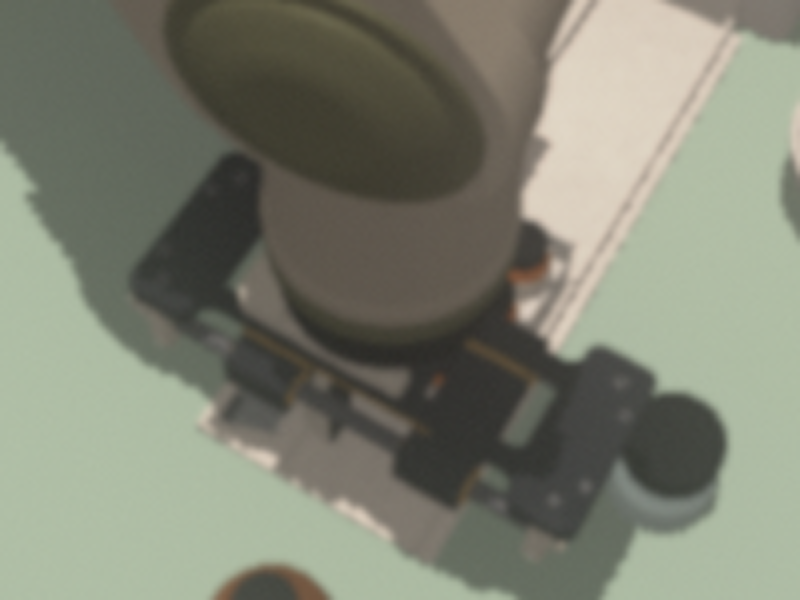

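View pics/w2.png

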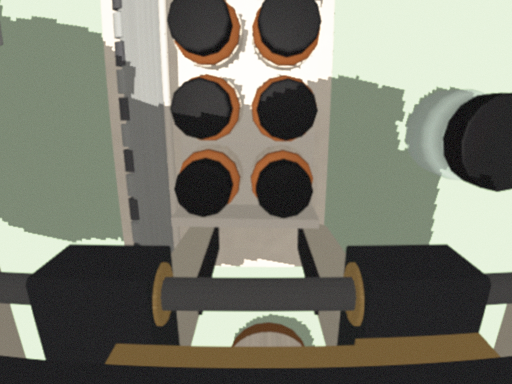

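Request:
servo_tool(
  targets=[
    [0.0,-0.006,0,0,0.47],
    [0.0,-0.013,0,0,0.47],
    [0.0,-0.02,0,0,0.47],
    [0.0,-0.027,0,0,0.47],
    [0.0,-0.032,0,0,0.47],
  ],
)

```text
time_s: 3.32
tool_pos: [0.5925, -0.1175, 0.0221]
eef_rot: [0.636, 0.772, -0.001, -0.002]
ft_force: [2.6, 1.5, 1.3]
width: 0.469
```

Request:
servo_tool(
  targets=[
    [0.0,-0.002,0,0,0.47],
    [0.0,-0.002,0,0,0.47],
    [0.0,-0.002,0,0,0.47],
    [0.0,-0.002,0,0,0.47],
    [0.0,-0.002,0,0,0.47],
  ],
)

```text
time_s: 3.73
tool_pos: [0.5906, -0.1179, 0.022]
eef_rot: [0.636, 0.772, -0.001, -0.002]
ft_force: [1.8, -0.1, 0.1]
width: 0.472
```

```bash
cat > look.py <<'E'
import sys
from h import *; from go import *; from cell import imaging
n=sys.argv[1]; c=imaging.capture("wrist"); np.savez(f"w{n}.npz",**c); cv2.imwrite(f"pics/w{n}.png",c["color"])
P=cloud(c); P=P[c["z_map"]>0]; q=np.c_[(P[:,:2]-O)@C,P[:,2]]*1e3
# gate tongue / lip points
for nm,lo,hi in (("lip ahead",-115,-5),("tongue",3,37),("lip end",42,76)):
    m=(q[:,0]>lo)&(q[:,0]<hi)&(q[:,1]>34.5)&(q[:,1]<95)&(q[:,2]>22)&(q[:,2]<85)
    if m.sum()>20:
        k=q[m]; ang=np.degrees(np.arctan2(k[:,2]-12,66-k[:,1])); r=np.hypot(k[:,2]-12,66-k[:,1])
        top=k[k[:,2]>np.percentile(k[:,2],97)].mean(0)
        print(nm,m.sum(),"ang med",np.median(ang).round(1),"gate rad",np.radians(np.median(ang)-35).round(2),"r99",np.percentile(r,99).round(1),"top",top.round(1))
m=(q[:,2]>47)&(q[:,2]<58)&(abs(q[:,1])<33)&(q[:,0]<160)
if m.any(): print("plates x",np.percentile(q[m][:,0],[1,99]).round(1))
E
python3 go.py -147 29 20; python3 look.py 3
```

```text
now chute mm [-147.5   29. ] z 22.0 tilt 0.29 w 0.4723111058804585 F(chute) [-0.45 -1.74  0.12] t 3.7333
delta tool mm [ 0.5 -0.   2. ] spin -0.06
lip ahead 3733 ang med 87.8 gate rad 0.92 r99 37.4 top [-69.6  65.7  49.3]
plates x [-144.1  -40.1]
```

View pics/w3.png

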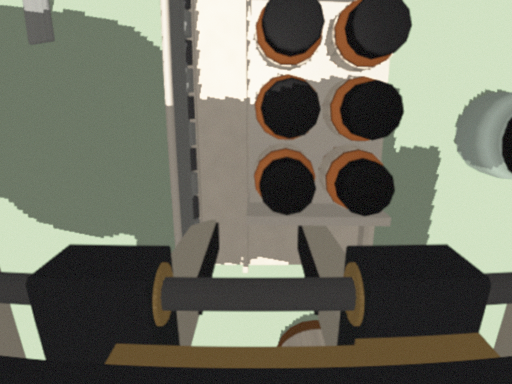

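Request:
servo_tool(
  targets=[
    [0.005,0,0.001,0,0.47],
    [0.01,0,0.001,0,0.47],
    [0.015,0,0.001,0,0.47],
    [0.02,0,0.001,0,0.47],
    [0.025,0,0.001,0,0.47],
  ],
)

```text
time_s: 4.2
tool_pos: [0.5856, -0.093, 0.0209]
eef_rot: [0.636, 0.772, -0.001, -0.002]
ft_force: [2.3, -2.5, -1.3]
width: 0.469
```

```bash
python3 go.py 46 29.5 21; python3 look.py 4
```

```text
now chute mm [-122.1   29.1] z 20.9 tilt 0.3 w 0.4689607756798061 F(chute) [-2.93 -1.8  -1.28] t 4.2
delta tool mm [168.1  -0.6   0.2] spin -0.05
lip ahead 6491 ang med 87.6 gate rad 0.92 r99 68.7 top [-113.5   55.2   78.5]
plates x [-115.3  -13.6]
```

Request:
servo_tool(
  targets=[
    [0.007,-0.0005,0,0,0.47],
    [0.014,-0.0005,0,0,0.47],
    [0.021,-0.0005,0,0,0.47],
    [0.028,-0.0005,0,0,0.47],
    [0.035,-0.0005,0,0,0.47],
  ],
)

```text
time_s: 4.67
tool_pos: [0.5779, -0.0566, 0.0211]
eef_rot: [0.635, 0.772, -0.001, -0.003]
ft_force: [2.1, -2.5, -1.2]
width: 0.468
```

```bash
python3 go.py 46 29.5 21; python3 look.py 5
```

```text
now chute mm [-84.9  29.6] z 21.1 tilt 0.33 w 0.46829188764583185 F(chute) [-2.9  -1.52 -1.21] t 4.6667
delta tool mm [1.309e+02 1.000e-01 5.000e-01] spin 0.03
lip ahead 5367 ang med 87.3 gate rad 0.91 r99 70.0 top [-80.   54.6  80.5]
tongue 3935 ang med 95.9 gate rad 1.06 r99 65.6 top [12.  73.1 77.2]
plates x [-78.4  23.6]
```

View pics/w5.png

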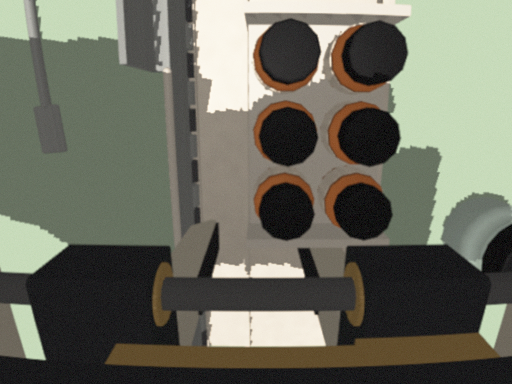

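Request:
servo_tool(
  targets=[
    [0.007,0,0,0,0.47],
    [0.014,0,0,0,0.47],
    [0.021,0,0,0,0.47],
    [0.028,0,0,0,0.47],
    [0.035,0,0,0,0.47],
  ],
)

```text
time_s: 5.13
tool_pos: [0.5707, -0.0197, 0.0213]
eef_rot: [0.635, 0.773, -0.001, -0.003]
ft_force: [2.2, -2.3, -2.6]
width: 0.467
```

```bash
python3 go.py 46 29.5 21; python3 look.py 6
```

```text
now chute mm [-47.3  29.5] z 21.3 tilt 0.36 w 0.46747447843690704 F(chute) [-2.66 -1.67 -2.6 ] t 5.1333
delta tool mm [93.3  0.2  0.6] spin 0.13
lip ahead 3711 ang med 83.5 gate rad 0.85 r99 70.8 top [-43.5  54.4  81.3]
tongue 5306 ang med 96.0 gate rad 1.07 r99 65.7 top [20.9 73.  77.2]
lip end 1322 ang med 88.6 gate rad 0.94 r99 37.3 top [55.2 66.6 49.2]
plates x [-40.5  61.2]
```

Request:
servo_tool(
  targets=[
    [0.007,0,0,0,0.47],
    [0.014,0,0,0,0.47],
    [0.021,0,0,0,0.47],
    [0.028,0,0,0,0.47],
    [0.035,0,0,0,0.47],
  ],
)

```text
time_s: 5.6
tool_pos: [0.5635, 0.0171, 0.0215]
eef_rot: [0.634, 0.773, -0.0, -0.003]
ft_force: [2.0, -1.5, -1.4]
width: 0.468
```

```bash
python3 go.py 46 29.5 21; python3 look.py 7
```

```text
now chute mm [-9.8 29.5] z 21.5 tilt 0.4 w 0.46799521164602015 F(chute) [-1.89 -1.7  -1.35] t 5.6
delta tool mm [55.8  0.2  0.8] spin 0.23
lip ahead 485 ang med 70.5 gate rad 0.62 r99 74.0 top [-17.6  51.3  84. ]
tongue 4274 ang med 96.0 gate rad 1.06 r99 65.5 top [23.6 73.2 77.1]
lip end 1584 ang med 88.8 gate rad 0.94 r99 37.2 top [64.4 66.6 49.2]
plates x [-3.1 98.8]
```

View pics/w7.png

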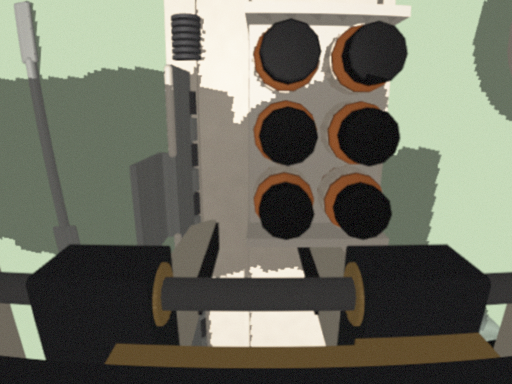

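Request:
servo_tool(
  targets=[
    [0.007,0,0,0.2,0.47],
    [0.014,0,0,0.2,0.47],
    [0.021,0,0,0.2,0.47],
    [0.028,0,0,0.2,0.47],
    [0.035,0,0,0.2,0.47],
  ],
)

```text
time_s: 6.07
tool_pos: [0.5562, 0.054, 0.0218]
eef_rot: [0.634, 0.773, 0.0, -0.004]
ft_force: [2.2, -2.7, -2.0]
width: 0.469
```

```bash
python3 go.py 46 29.5 21; python3 look.py 8
```

```text
now chute mm [27.8 29.6] z 21.8 tilt 0.44 w 0.46946862415443136 F(chute) [-3.03 -1.64 -2.01] t 6.0667
delta tool mm [18.2  0.2  0.9] spin 0.13
lip ahead 128 ang med 87.0 gate rad 0.91 r99 28.7 top [-31.8  65.7  40.4]
tongue 2434 ang med 78.0 gate rad 0.75 r99 71.6 top [30.1 54.1 82.3]
lip end 1377 ang med 88.9 gate rad 0.94 r99 37.2 top [61.4 66.6 49.1]
plates x [ 34.6 136.4]
```

Request:
servo_tool(
  targets=[
    [0.005,0,0,0,0.47],
    [0.009,0,0,0,0.47],
    [0.012,0,0,0,0.47],
    [0.015,0,0,0,0.47],
    [0.017,0,0,0,0.47],
  ],
)

```text
time_s: 6.53
tool_pos: [0.5527, 0.0716, 0.022]
eef_rot: [0.634, 0.773, 0.0, -0.004]
ft_force: [4.2, -9.4, -0.7]
width: 0.467
```

```bash
python3 go.py 46 29.5 21; python3 look.py 9
```

```text
now chute mm [45.7 29.7] z 22.0 tilt 0.44 w 0.4674633023748136 F(chute) [-9.99 -2.32 -0.71] t 6.5333
delta tool mm [0.3 0.2 1. ] spin 0.16
lip ahead 129 ang med 87.3 gate rad 0.91 r99 28.9 top [-14.   65.7  40.4]
lip end 3002 ang med 81.5 gate rad 0.81 r99 70.6 top [54.1 55.9 81.3]
plates x [ 52.9 158. ]
```

View pics/w9.png

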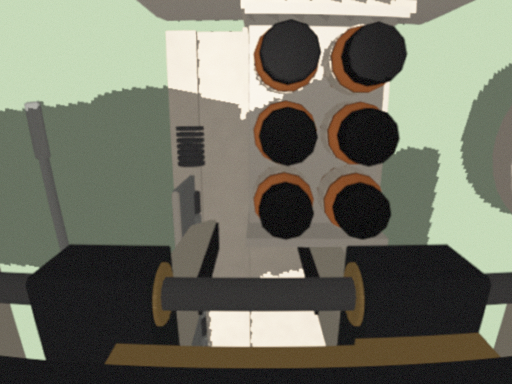

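Request:
servo_tool(
  targets=[
    [0.001,0,0,0,0.47],
    [0.001,0,0,0,0.47],
    [0.002,0,0,0,0.47],
    [0.002,0,0,0,0.47],
    [0.002,0,0,0,0.47],
  ],
)

```text
time_s: 7.0
tool_pos: [0.5527, 0.0716, 0.022]
eef_rot: [0.635, 0.772, -0.001, -0.003]
ft_force: [2.2, -7.0, -1.5]
width: 0.47
```

```bash
python3 go.py 43.5 29.5 21
```

```text
now chute mm [45.8 29.7] z 22.0 tilt 0.37 w 0.4702202942490914 F(chute) [-7.3  -0.81 -1.46] t 7.0
delta tool mm [-2.3  0.2  1. ] spin 0.01
```

Request:
servo_tool(
  targets=[
    [-0.004,0,0,0,0.47],
    [-0.014,0,0,0,0.47],
    [-0.03,0,0,0,0.47],
    [-0.048,0,0,0,0.47],
    [-0.066,0,0,0,0.47],
  ],
)

```text
time_s: 7.42
tool_pos: [0.5657, 0.0065, 0.0219]
eef_rot: [0.635, 0.773, -0.0, -0.003]
ft_force: [1.9, 0.5, -0.0]
width: 0.472
```

Request:
servo_tool(
  targets=[
    [0,0,0,0,0.47],
    [0,0,-0.02,0,0.47],
    [0,0,-0.055,0,0.47],
    [0,0,-0.09,0,0.47],
    [0,0,-0.12,0,0.47],
  ],
)

```text
time_s: 7.83
tool_pos: [0.5656, 0.0067, 0.1435]
eef_rot: [0.635, 0.773, -0.0, -0.004]
ft_force: [-0.4, -0.8, 0.4]
width: 0.473
```

```bash
python3 go.py -20 29.5 200; python3 look.py 10
```

```text
now chute mm [-20.4  29.5] z 143.5 tilt 0.43 w 0.4728097822998718 F(chute) [-0.69  0.59  0.42] t 7.8333
delta tool mm [  0.7  -0.3 -56.5] spin 0.13
lip ahead 1282 ang med 67.2 gate rad 0.56 r99 37.1 top [-49.3  51.   45.7]
tongue 817 ang med 71.8 gate rad 0.64 r99 65.7 top [19.5 44.3 73.8]
lip end 582 ang med 66.8 gate rad 0.55 r99 37.5 top [56.6 50.6 46. ]
plates x [ 54.5 125.5]
```

View pics/w10.png

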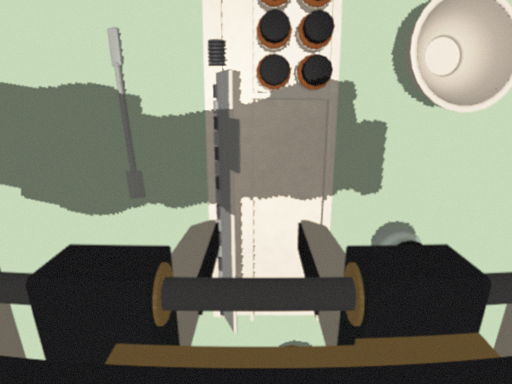

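Gate is mid-swing, closing. Raise and move away, then check.

Request:
servo_tool(
  targets=[
    [-0.01,0,-0.03,0,0.47],
    [-0.04,0,-0.06,0,0.47],
    [-0.075,0,-0.08,0,0.47],
    [-0.11,0,-0.09,0,0.47],
    [-0.14,0,-0.1,0,0.47],
  ],
)

```text
time_s: 8.3
tool_pos: [0.5953, -0.1327, 0.2493]
eef_rot: [0.635, 0.773, 0.002, -0.0]
ft_force: [-0.1, 0.2, -1.9]
width: 0.468
```

Request:
servo_tool(
  targets=[
    [-0.03,0,0,0,0.47],
    [-0.065,0,0,0,0.47],
    [-0.1,0,0,0,0.47],
    [-0.12,0,0,0,0.47],
    [-0.12,0,0,0,0.47],
  ],
)

```text
time_s: 8.72
tool_pos: [0.618, -0.2559, 0.2477]
eef_rot: [0.637, 0.771, 0.001, -0.0]
ft_force: [-0.5, -1.0, -0.8]
width: 0.471
```

Request:
servo_tool(
  targets=[
    [0,0,0,0,0.47],
    [0,0,0,0,0.47],
    [0,0,0,0,0.47],
    [0,0,0,0,0.47],
    [0,0,0,0,0.47],
  ],
)

```text
time_s: 9.13
tool_pos: [0.6182, -0.2546, 0.2479]
eef_rot: [0.636, 0.771, 0.001, -0.0]
ft_force: [0.3, -0.3, 0.9]
width: 0.471
```

```bash
python3 go.py -280 29.5 250; python3 look.py 11
python3 - <<'E'
from h import *; from go import *; from cell import imaging
ims=[]
for n in ("top","scene"):
    c=imaging.capture(n); P=cloud(c)[c["z_map"]>0]; q=np.c_[(P[:,:2]-O)@C,P[:,2]]*1e3
    m=(q[:,2]>47)&(q[:,2]<58)&(abs(q[:,1])<33)&(q[:,0]>45)&(q[:,0]<153)
    t=(q[:,0]>3)&(q[:,0]<37)&(q[:,1]>10)&(q[:,1]<62)&(q[:,2]>25)&(q[:,2]<80)
    a=np.degrees(np.arctan2(q[t,2]-12,66-q[t,1]))
    print(n,"plates",np.percentile(q[m][:,0],[1,99]).round(1),"tongue ang",np.median(a).round(1),t.sum())
    b=c["color"]; ims.append(b)
cv2.imwrite("pics/top9.png",cv2.resize(ims[0][90:270,40:340],(800,480),interpolation=cv2.INTER_CUBIC))
cv2.imwrite("pics/scene9.png",ims[1])
E
```

```text
now chute mm [-286.9   28.2] z 247.9 tilt 0.17 w 0.47125919697317264 F(chute) [-0.34 -0.28  0.86] t 9.1333
delta tool mm [ 6.9 -1.3 -2.1] spin -0.12
lip ahead 176 ang med 39.2 gate rad 0.07 r99 36.4 top [-110.4   38.4   34.8]
plates x [-268.8 -218.3]
top plates [ 55.8 152.6] tongue ang 42.2 389
scene plates [ 53.6 152.1] tongue ang 44.7 203
```

View pics/top9.png

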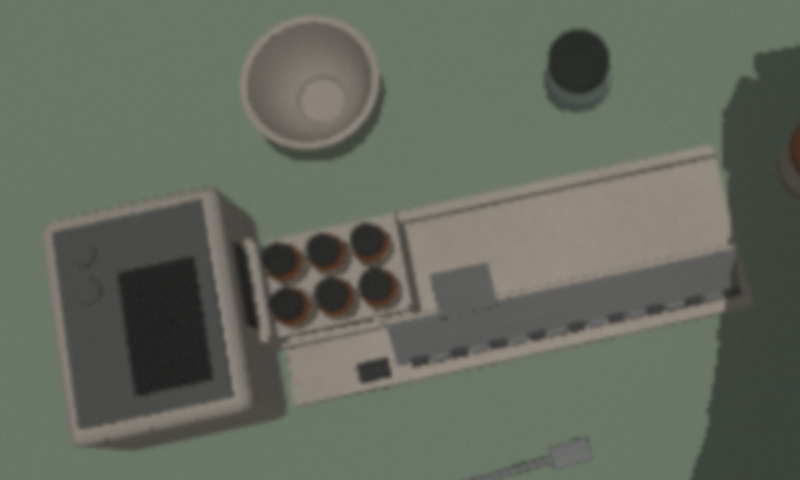

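View pics/w11.png

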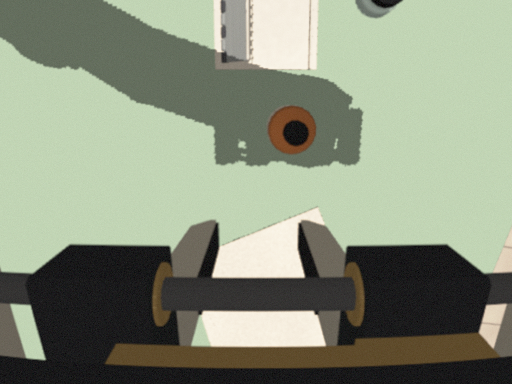

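Run:
```python
from h import *; from go import *; from cell import imaging
cs=[load("top0.npz"),imaging.capture("top")]
for c in cs:
    P=cloud(c)[c["z_map"]>0]; q=np.c_[(P[:,:2]-O)@C,P[:,2]]*1e3
    t=(q[:,0]>3)&(q[:,0]<37)&(q[:,1]>10)&(q[:,1]<62)&(q[:,2]>25)&(q[:,2]<80)
    print("tongue",np.median(np.degrees(np.arctan2(q[t,2]-12,66-q[t,1]))).round(1))
    l=(q[:,0]>-160)&(q[:,0]<70)&(q[:,1]>40)&(q[:,1]<60)&(q[:,2]>15)&(q[:,2]<50)
    print("lip",np.median(np.degrees(np.arctan2(q[l,2]-12,66-q[l,1]))).round(1))
    m=(q[:,2]>48)&(q[:,2]<58)&(abs(q[:,1])<33)&(q[:,0]<170)&(q[:,0]>-135)&~((q[:,0]>-2)&(q[:,0]<43))
    print("x hist edges",np.percentile(q[m][:,0],[1,50,99]).round(1), "caps x mean",q[(q[:,2]>62)&(q[:,2]<70)&(abs(q[:,1])<33)&(q[:,0]<150)&(q[:,0]>-130)&~((q[:,0]>-2)&(q[:,0]<43))].mean(0).round(1))
    for nm,lo,hi,y0,y1,z0,z1 in [("mortar",20,220,-200,-60,8,55),("jar",-200,20,-150,-50,10,60),("bottle",-280,-190,-45,45,30,100)]:
        k=(q[:,0]>lo)&(q[:,0]<hi)&(q[:,1]>y0)&(q[:,1]<y1)&(q[:,2]>z0)&(q[:,2]<z1); print(nm,q[k].mean(0).round(1))
```

```text
tongue 42.2
lip 36.8
x hist edges [-126.9  -67.   160.5] caps x mean [-77.2   0.3  68.4]
mortar [ 101.7 -146.6   32. ]
jar [ -89.  -106.2   45.8]
bottle [-236.2   -5.2   68.2]
tongue 42.3
lip 37.0
x hist edges [ 55.9 108.1 160.5] caps x mean [104.6   2.6  68.4]
mortar [ 101.6 -146.6   31.9]
jar [ -88.9 -106.2   45.7]
bottle [-236.2   -5.2   68.1]
```

```bash
python3 -c "
from cell import env; print(env.hand_in())"
```

```text
the job is handed in; nothing more can be done
None
```

The rack is home against the end stop, the gate has sprung shut behind it, and I have handed the job in (about 9 s of the 40 s used).

I opened the gripper part way and used the outer finger to push the gate open by its lip. It read about 0.92 to 0.94 rad where the lip was in clear view. The inner finger then pushed the rack near its middle along the chute, with about 3 N sideways force. At the end stop the push force rose to 7–10 N and the rack stopped moving. I slid back along the lip past the tongue, lifted clear, and the gate swung shut.

**Last checks**
- **Rack:** its origin is at chute x ≈ 104.6 mm, against 105 mm for home. It shows as seated in the overhead picture.
- **Gate:** the lip and tongue angles match their values from before the job to within 0.2°.
- **Bystanders:** the mortar, jar and bottle are where they were to within 0.1 mm. I did not measure the spatula, but the hand never went near it.
- **Readings that disagreed:** a few wrist-camera gate readings during the push came out as 0.62 to 0.85 rad. I take these to be the finger caught in the measuring window. The clear readings from the same pictures showed the gate held at 0.94 rad, and the tongue standing upright whenever it was clearly in view.

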